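Zero the weigher and weigh in a batch of bearing caps

ROBOT

A 6-joint arm with a two-finger parallel gripper is mounted at the origin on the work surface. World frame = base frame: x ahead of the robot, y to its left, z up, the work surface at z = 0. Lengths are in m, angles in rad, forces in N, time in s.
With the tool pointing down it reaches from about 0.325 to 0.775 m from the base axis. Payload 5.5 kg.
Tool frame: the origin (TCP) lies between the finger pads; the fingertips stand 8 mm ahead of it and the grasp point (between the pads) lies 11 mm behind it (tcp_to_tips is the distance from the TCP to the fingertips, in m); z points along the fingers, y is the line along which they close (so a half turn about z gives the same grasp; the last joint's range is limited). The gripper opens to 88 mm and grips with 3 to 60 N. Pads are 20 mm wide; open, the fingers measure 115 mm over their backs; the gripper's body (75 mm by 178 mm) begins 61 mm behind the grasp point.
Start: joints at [1.283, 0.091, 1.231, -0, 1.82, -0.057], TCP at [0.137, 0.584, 0.231] pointing down, gripper open.
Joint ranges: [-2.87, 2.87], [-0.86, 2.18], [0.17, 2.46], [-1.51, 4.65], [0.06, 2.69], [-2.65, 2.65]. Speed limits (rad/s): [2.57, 2.57, 3.01, 3.14, 3.14, 3.14].

INTERFACE

Orientations are given as a unit quaternion [w, x, y, z].
In Python, from bench import * gives the robot as it stands. Calls block until the motion is done:
- move_to(position, orientation): joint-space move of the TCP to a pose.
- move_l(position, speed=0.15, orientation=None): straight line of the TCP; orientation=None keeps the orientation; speed is the mean speed in m/s.
- movej(angles): joint-space move.
- gripper_open() and close(): open the fingers fully, or close them until they stop; the grip force is fixed at half the most.
- hold(seconds).
- inverse_kinematics(position, orientation): joint angles nearest the present ones, or None.
- state(): the state.
- get_image(name): name is "side" or "top" or "wrist"; returns a dict with "frame" (420x560x3 uint8, blue, green, red), "depth" (420x560 float32, m along the optical axis (not along the pixel's ray), 0 where there is no reading), "camera_matrix" (3x3 intrinsics, pixels), "k1" (the pictures are not rectified: a ray, as slopes to the right and down, at radius r is drawn at 1 + k1 r^2 times it, then the intrinsics apply), "view" (4x4, takes a point from world to camera coordinates). Camera axes: x right, y up, looking along -z (the intrinsics and any distortion apply to the point x, -y, -z); pixel columns grow to the right and rows downward; lengths in m; the calibration is good to about 2 mm. A picture is of the moment at which its call begins.
A pose or a line that the arm cannot do raises IKError and nothing moves.
- job_done(): hands the job in; it is judged then, once.
The state is a dict: "time": time; "joint_pos": joint angles; "dq": joint speeds; "joint_torque": joint torques, N m; "ee_pos": TCP position; "ee_rot": TCP orientation; "ft_force": force on the tool from outside, world axes, zero at the start; "moment": the same for the moment, N m; "finger_gap": finger opening in m; "finger_force": force on a finger pad.
Only numpy, scipy, OpenCV 4.12 (cv2) and the standard library are available. Lean on these libraries where they do the work, as an engineer would, in place of code of your own. Each camera call takes 0.05 s, during which the arm holds its last target. There are 200 camera calls.

TASK

First, with the loading tray still empty, turn the tare knob until its pointer stands on the zero mark. Then put all the bearing caps on the bench into the level loading tray and let go of them, tip the tray by its handle so that they all slide into the weigh hopper, and swing the empty tray back down level. Leave the knob at zero and do not shift the other things on the bench.

Things in the scene. Friction and masses are not known exactly. Their poses are not given: they have to be found in the camera images.
- tare_knob (a joint): angle of the tare knob on its dial, rad. 0 = pointer on the zero mark; positive = turned counterclockwise seen from above, so turn clockwise to bring a positive reading to zero. Starts between 0.6 and 2.6; stops at -2.8 and +2.8. Light friction (0.06 N m), no spring: it stays where it is left.
- knob_grip (a point): point on the knob's vertical axis at the height to grip, 60 mm above the bench. The black knob is an upright bar 52 mm long, 16 mm thick, 28 mm high (top 12 mm above this point, lower edge 16 mm below) on a 54 mm disc. The point's x axis turns with the knob and points along the bar to the pointer end (white stripe on top, steel needle at the foot).
- tare_head: the weigher's tare head, fixed: grey housing 100 x 100 x 30 mm with a white round dial (94 mm) on top, black division marks 0.2 rad apart. Origin: centre of its underside on the bench. Its x axis points to the zero mark, the one thick mark, with a black tab over the housing's edge beside it.
- tray (a joint): tilt of the loading tray about its hinge, rad: 0 = level, resting on its stop; grows as the handle end is raised; stop at 1.25. Empty it stays where it is left (hinge friction 0.6 N m); loaded it sinks back. Lifting the full tray takes up to 15 N at the handle; pushing it down a few N. At 1.1 the caps slide out.
- tray_mid (a point): centre of the aluminium loading tray's inner floor, 119 mm above the bench when level. Inside 216 mm along its x; back wall 77 mm away at +y; open to the hopper at -y (floor ends 90 mm away). Walls 30 mm above the floor. The frame tilts with the tray; x is parallel to the hinge line, which lies 78 mm towards -y and 4 mm below this point.
- tray_handle (a point): middle of the tray's handle: dark round bar 12 mm thick, 100 mm long, parallel to the hinge line (its x), 40 mm out from the back wall, 139 mm above the bench when level; 200 mm along the tray (+y) from the hinge line and 24 mm above it. Can be pinched from above, a finger on either side, and followed in an arc with the tool still pointing down.
- hopper_in (a point): centre of the fixed steel weigh hopper's inner floor, 20 mm above the bench. Inside 230 mm along its x, 170 mm along its y; rim 85 mm above this floor. x is parallel to the hinge line, y points from the hopper to the tray; the hinge line is 88 mm towards +y and 95 mm above this floor.
- cap1: steel bearing cap, an arch-shaped block 64 mm long (its x), 30 mm wide (its y), 42 mm high, 0.16 to 0.29 kg, the arch opening 32 mm wide and 27 mm high underneath. Origin: centre of its underside, standing on its two feet, z up. Three to five of them stand on the bench at the start; absent ones read None.
- cap2: steel bearing cap, an arch-shaped block 64 mm long (its x), 30 mm wide (its y), 42 mm high, 0.16 to 0.29 kg, the arch opening 32 mm wide and 27 mm high underneath. Origin: centre of its underside, standing on its two feet, z up. Three to five of them stand on the bench at the start; absent ones read None.
- cap3: steel bearing cap, an arch-shaped block 64 mm long (its x), 30 mm wide (its y), 42 mm high, 0.16 to 0.29 kg, the arch opening 32 mm wide and 27 mm high underneath. Origin: centre of its underside, standing on its two feet, z up. Three to five of them stand on the bench at the start; absent ones read None.
- cap4: steel bearing cap, an arch-shaped block 64 mm long (its x), 30 mm wide (its y), 42 mm high, 0.16 to 0.29 kg, the arch opening 32 mm wide and 27 mm high underneath. Origin: centre of its underside, standing on its two feet, z up. Three to five of them stand on the bench at the start; absent ones read None.
- cap5: steel bearing cap, an arch-shaped block 64 mm long (its x), 30 mm wide (its y), 42 mm high, 0.16 to 0.29 kg, the arch opening 32 mm wide and 27 mm high underneath. Origin: centre of its underside, standing on its two feet, z up. Three to five of them stand on the bench at the start; absent ones read None.
- piston: loose aluminium piston, 60 mm across, 55 mm high, origin under its centre; a bystander, to be left alone.
- ring_gauge: loose steel ring, 70 mm across, 22 mm high, origin under its centre; a bystander, to be left alone.
- micrometer: loose outside micrometer, about 160 x 50 x 22 mm, long side along its y, origin 1 mm under its middle; a bystander, to be left alone.
- wrench: loose open-ended wrench, 130 mm long along its x; a bystander, to be left alone.
- oil_bottle: loose white plastic bottle, 54 mm across, 140 mm high, origin under its centre; a bystander, to be left alone.
There are look-alikes about, which are no part of the job. Leave any green or orange look-alike of the cap3 alone.

How it is judged:
By the outcome, as a careful person would: the job done as asked, in the order asked, and still so for the second after the job is handed in, with the robot touching nothing.
Of cap1, cap2, cap3, cap4, cap5 only 3 to 5 are there at a start; the rules pass over those that are not, and their reading is None.
At some moment in a run one of cap1, cap2, cap3, cap4, cap5 may be knocked a few centimetres aside while the robot is not near it.
Once in a run the grip may slacken for a moment while it holds something.
It also fails if it takes over 210 s, if anything falls off the work surface, if the arm or the gripper's body presses on something with over 40 N, if the wrist force passes 120 N, or if a joint passes its speed limit or range.

## Working session

There is one attempt and no reset: what is moved stays moved. The work goes in short steps, each a Python script; the robot and the scene stay as the last script left them, time stands still between calls to the robot, and variables do not carry over. Pictures are saved under pics/ and viewed, at most 14 in all, crops included, and the job is handed in when it is done.

```bash
ls; mkdir -p pics; cat > h.py <<'E'
import numpy as np, cv2
from bench import *
def cloud(im):
    """world xyz for each pixel (nan where no depth)"""
    d=im["depth"].astype(float); K=np.array(im["camera_matrix"]); k1=im["k1"]
    h,w=d.shape; u,v=np.meshgrid(np.arange(w),np.arange(h))
    xd=(u-K[0,2])/K[0,0]; yd=(v-K[1,2])/K[1,1]
    x,y=xd.copy(),yd.copy()
    for _ in range(15):
        f=1+k1*(x*x+y*y); x,y=xd/f,yd/f
    P=np.stack([x*d,-y*d,-d,np.ones_like(d)],-1)
    W=P@np.linalg.inv(np.array(im["view"])).T
    W=W[...,:3]; W[d<=0]=np.nan
    return W
def down(yaw):
    """tool down; tool y axis (closing line) at world angle yaw+90deg; tool x at yaw"""
    from scipy.spatial.transform import Rotation as R
    q=(R.from_euler('z',yaw)*R.from_euler('x',np.pi)).as_quat()
    return [q[3],q[0],q[1],q[2]]
E
python3 - <<'E'
from h import *
s=state(); print(s)
for n in ["top","side"]:
    im=get_image(n); cv2.imwrite(f"pics/{n}0.png",im["frame"]); np.savez(f"{n}0.npz",W=cloud(im),f=im["frame"])
    print(n,np.round(im["view"],3).tolist(),np.round(im["camera_matrix"],1).tolist(),im["k1"])
E
```

```text
pics
{'time': 0.0, 'joint_pos': array([ 1.28331706e+00,  9.18849117e-02,  1.23183340e+00, -1.34375182e-05,
        1.81977740e+00, -5.67175583e-02]), 'dq': array([-0.00031074, -0.00088114,  0.00075492, -0.00109951, -0.00160627,
       -0.00089841]), 'joint_torque': array([ 1.40874658e-03, -4.46443033e+01, -4.06454301e+01,  6.99548470e-02,
        2.93503271e-02, -1.54863765e-04]), 'ee_pos': array([0.13717419, 0.58384274, 0.22952089]), 'ee_rot': array([-1.56533059e-04,  1.15126606e-01,  9.93350371e-01, -9.38590996e-04]), 'ft_force': array([-0.44461344,  0.16318475, -0.07135827]), 'moment': array([ 0.00699797, -0.0303639 , -0.04199876]), 'finger_force': 0.0, 'finger_gap': 0.08790908027779568}
top [[-0.025, -0.999, -0.029, -0.077], [0.991, -0.028, 0.131, -0.561], [-0.132, -0.026, 0.991, -1.02], [0.0, 0.0, 0.0, 1.0]] [[414.7, 0.0, 283.4], [0.0, 414.7, 207.7], [0.0, 0.0, 1.0]] -0.0768543665489237
side [[0.751, 0.66, -0.004, -0.348], [-0.366, 0.422, 0.829, 0.152], [0.549, -0.621, 0.559, -1.924], [0.0, 0.0, 0.0, 1.0]] [[528.8, 0.0, 276.4], [0.0, 528.8, 206.7], [0.0, 0.0, 1.0]] -0.18841237894492288
```

View pics/top0.png

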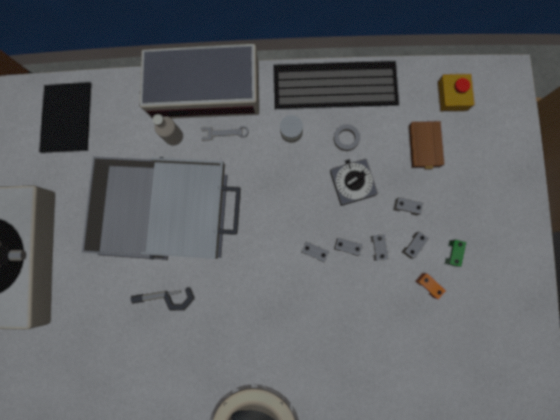

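View pics/side0.png

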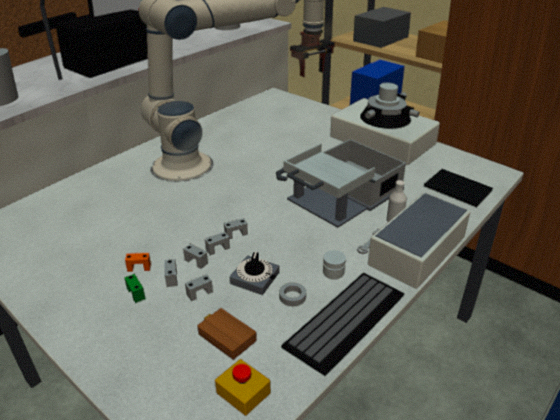

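```bash
cat > caps.py <<'E'
from h import *
def find_caps(W,f,show=True):
    """grey cap tops (z~0.042): list of (x,y,yaw of the long axis,npix)"""
    hsv=cv2.cvtColor(f,cv2.COLOR_BGR2HSV)
    m=(W[...,2]>0.030)&(W[...,2]<0.052)&(hsv[...,1]<70)
    n,l,st,c=cv2.connectedComponentsWithStats(m.astype(np.uint8))
    out=[]
    for i in range(1,n):
        if st[i,4]<60: continue
        P=W[l==i]; (cx,cy),(a,b),ang=cv2.minAreaRect(P[:,:2].astype(np.float32)*1000)
        ang=np.deg2rad(ang if a>=b else ang+90); a,b=max(a,b),min(a,b)
        if show: print(np.round(c[i]),st[i,4],"xy",round(cx),round(cy),"size",round(a),round(b),"yaw",round(ang%np.pi,2),"z",round(np.median(P[:,2])*1000,1))
        if 48<a<80 and 20<b<42: out.append((cx/1000,cy/1000,ang%np.pi,st[i,4]))
    return out
E
python3 - <<'E'
from caps import *
d=np.load("top0.npz"); W,f=d["W"],d["f"]
find_caps(W,f)
for (u,v) in [(187,210),(230,210),(219,210),(234,190),(234,230),(130,210),(155,165),(150,254),(354,181),(330,215),(300,300),(170,195),(200,225)]:
    print((u,v),np.round(W[v,u],4))
g=cv2.convertScaleAbs(f,alpha=2)
a=cv2.resize(g[150:212,318:396],None,fx=7,fy=7,interpolation=cv2.INTER_CUBIC)
b=cv2.resize(g[150:265,80:245],None,fx=3,fy=3,interpolation=cv2.INTER_CUBIC)
cv2.imwrite("pics/knob0.png",a)
# tray mask extents
z=W[...,2]; 
for nm,lo,hi in [("trayfloor",.11,.128),("rim",.14,.16),("handle",.13,.16)]:
    m=np.zeros(z.shape,bool); m[150:270,(218 if nm=="handle" else 80):245]=1; m&=(z>lo)&(z<hi)
    P=W[m]; r=cv2.minAreaRect(P[:,:2].astype(np.float32)*1000); print(nm,m.sum(),r,np.median(P[:,2]))
im=get_image("side");
E
```

```text
[433. 127.] 60 xy 763 -488 size 102 53 yaw 0.85 z 35.0
[175. 138.] 69 xy 755 191 size 51 19 yaw 2.31 z 41.2
[354. 181.] 1030 xy 629 -274 size 108 98 yaw 0.25 z 33.5
[106. 200.] 439 xy 602 367 size 262 115 yaw 2.53 z 41.1
[ 45. 259.] 650 xy 449 536 size 358 13 yaw 0.01 z 40.9
[409. 205.] 335 xy 556 -411 size 67 31 yaw 1.31 z 42.0
[416. 245.] 340 xy 455 -423 size 65 31 yaw 2.46 z 41.8
[380. 247.] 319 xy 452 -330 size 64 31 yaw 0.08 z 41.9
[349. 246.] 324 xy 457 -252 size 64 30 yaw 1.27 z 41.8
[315. 251.] 315 xy 446 -168 size 64 30 yaw 1.13 z 41.8
[258. 410.] 95 xy 61 -18 size 79 16 yaw 1.27 z 35.2
(187, 210) [0.5488 0.1347 0.119 ]
(230, 210) [ 0.5617  0.051  -0.0016]
(219, 210) [0.5435 0.0539 0.1424]
(234, 190) [0.589  0.0187 0.1433]
(234, 230) [0.4961 0.0188 0.1484]
(130, 210) [0.5662 0.3134 0.0214]
(155, 165) [0.6613 0.215  0.117 ]
(150, 254) [0.446  0.212  0.1497]
(354, 181) [ 0.6157 -0.2688  0.0714]
(330, 215) [ 0.5409 -0.2124 -0.001 ]
(300, 300) [ 0.3234 -0.1273 -0.0026]
(170, 195) [0.586  0.1762 0.1191]
(200, 225) [0.5124 0.1036 0.1185]
trayfloor 6174 ((557.7615356445312, 207.45916748046875), (318.6300354003906, 247.9818878173828), 81.98677825927734) 0.11862946149930786
rim 1020 ((551.1077270507812, 116.85456085205078), (218.6443328857422, 227.9757080078125), 84.97953033447266) 0.14679971790055563
handle 613 ((572.5694580078125, 31.28253173828125), (52.459320068359375, 170.20460510253906), 89.16527557373047) 0.14401330198876983
```

View pics/knob0.png

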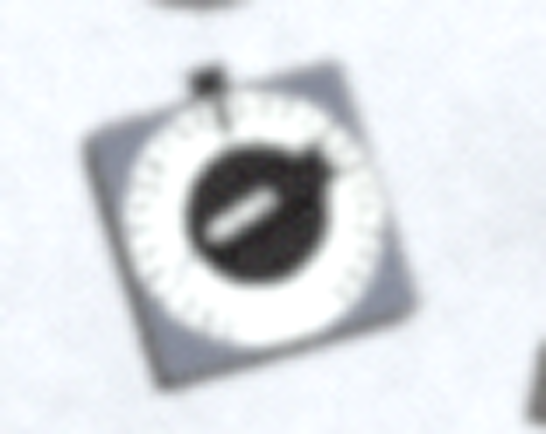

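```bash
python3 - <<'E'
from caps import *
d=np.load("top0.npz"); W,f=d["W"],d["f"]; z=W[...,2]
m=((z>.114)&(z<.124)).astype(np.uint8); m=cv2.morphologyEx(m,cv2.MORPH_OPEN,np.ones((5,5)))
n,l=cv2.connectedComponents(m); P=W[l==l[210,187]]; print("floor",len(P),cv2.minAreaRect(P[:,:2].astype(np.float32)*1000),np.median(P[:,2]))
m=np.zeros(z.shape,bool); m[170:250,226:245]=1; m&=(z>.12); P=W[m]; print("handle bar",len(P),cv2.minAreaRect(P[:,:2].astype(np.float32)*1000),np.percentile(P[:,2],[5,50,95]))
m=np.zeros(z.shape,bool); m[150:215,318:396]=1; m&=(z>.024)&(z<.04); P=W[m]; print("housing",cv2.minAreaRect(P[:,:2].astype(np.float32)*1000))
s=state(); p=s["ee_pos"]
move_l([p[0],p[1],.36],.2)
q=s["joint_pos"]
yaw=1.2
move_to([.52,-.22,.36],down(np.arctan2(-.22,.52)+np.pi/2))
s=state(); print(s["time"],s["ee_pos"],s["joint_pos"])
im=get_image("wrist"); np.savez("w1.npz",W=cloud(im),f=im["frame"]); cv2.imwrite("pics/w1.png",cv2.convertScaleAbs(im["frame"],alpha=1.7))
im=get_image("top"); np.savez("top1.npz",W=cloud(im),f=im["frame"])
E
```

```text
floor 5956 ((554.2097778320312, 145.56149291992188), (162.2071075439453, 217.8317108154297), 85.34442901611328) 0.11861920762206807
handle bar 340 ((543.2733154296875, 21.81386947631836), (32.75020217895508, 111.89601135253906), 89.22110748291016) [0.13918994 0.14377534 0.14730481]
housing ((600.8576049804688, -288.48529052734375), (173.95846557617188, 118.05496215820312), 29.525211334228516)
4.0667 [ 0.52027868 -0.21934388  0.36003144] [-4.59321523e-01  6.32656563e-02  1.02685114e+00  1.67585395e-04
  2.05140440e+00 -6.02306310e-02]
```

View pics/w1.png

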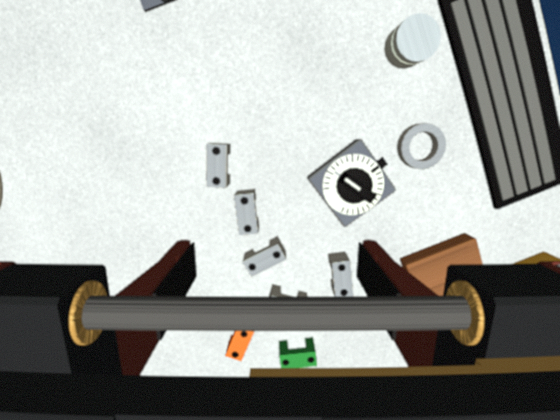

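```bash
python3 - <<'E'
from caps import *
d=np.load("w1.npz"); W,f=d["W"],d["f"]; z=W[...,2]
g=f[130:235,300:410]; cv2.imwrite("pics/k1.png",cv2.resize(cv2.convertScaleAbs(g,alpha=1.3),None,fx=5.4,fy=5.4,interpolation=cv2.INTER_CUBIC))
sub=np.zeros(z.shape,bool); sub[135:230,305:400]=1
def rect(m,n): 
    P=W[m&sub]; print(n,len(P),[np.round(v,1) for v in cv2.minAreaRect(P[:,:2].astype(np.float32)*1000)],np.median(P[:,2]))
rect((z>.025)&(z<.036),"housing"); rect((z>.062)&(z<.08),"bar top"); rect((z>.038)&(z<.05),"disc")
hsv=cv2.cvtColor(f,cv2.COLOR_BGR2HSV); rect((z>.06)&(hsv[...,2]>90),"stripe"); rect((z>.025)&(z<.037)&(hsv[...,2]<45),"dark low")
P=W[sub&(z>.025)&(z<.037)&(hsv[...,2]<45)]; 
Wd=W
for (u,v) in [(381,162),(373,197),(346,179),(359,189)]: print((u,v),W[v,u],hsv[v,u])
print(cv2.imread("pics/k1.png").shape)
find_caps(W,f)
E
```

```text
housing 3005 [array([ 629.3, -270.3]), array([109.5, 100.4]), np.float64(14.1)] 0.03335700631436145
bar top 430 [array([ 624.6, -271.5]), array([16. , 52.5]), np.float64(32.5)] 0.07302612488463808
disc 638 [array([ 624.4, -271.7]), array([51.5, 53.6]), np.float64(75.6)] 0.04514528211592553
stripe 79 [array([ 626.6, -270.9]), array([15. , 51.6]), np.float64(26.2)] 0.07352491341071055
dark low 46 [array([ 670.3, -260. ]), array([21.3, 10. ]), np.float64(18.1)] 0.031758707540405995
(381, 162) [ 0.67599592 -0.25679941  0.03187611] [10 40 19]
(373, 197) [ 0.63892591 -0.2907909   0.07258636] [ 0  0 15]
(346, 179) [ 0.61225199 -0.25188745  0.07259835] [ 45  14 149]
(359, 189) [ 0.62422796 -0.27207774  0.0732859 ] [ 43  14 132]
(567, 594, 3)
[399.  50.] 275 xy 751 -119 size 57 24 yaw 1.8 z 42.0
[352. 182.] 3443 xy 630 -270 size 109 98 yaw 0.25 z 34.1
[217. 165.] 924 xy 447 -165 size 63 30 yaw 1.13 z 43.3
[246. 213.] 851 xy 458 -249 size 64 30 yaw 1.26 z 43.1
[265. 259.] 828 xy 454 -329 size 64 31 yaw 0.09 z 43.1
[341. 277.] 756 xy 556 -408 size 65 30 yaw 1.31 z 43.2
[279. 295.] 66 xy 454 -400 size 35 6 yaw 2.63 z 36.1
```

View pics/k1.png

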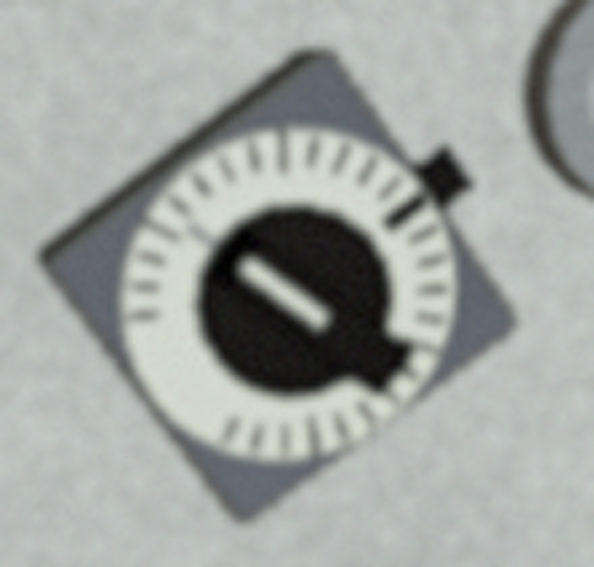

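```bash
python3 - <<'E'
from caps import *
x,y=.6245,-.2716
move_to([x,y,.20],down(2.138)); 
move_l([x,y,.056],.12)
close(); s=state(); print(s["time"],s["finger_gap"],s["finger_force"],s["ft_force"],s["joint_pos"],s["ee_pos"])
q=np.array(s["joint_pos"]); q[5]+=2.138-.247; movej(q); hold(.2)
s=state(); print(s["finger_gap"],s["joint_pos"][5],s["ee_pos"],s["ft_force"])
gripper_open(); move_l([x,y,.20],.15)
move_to([.52,-.22,.36],down(np.arctan2(-.22,.52)+np.pi/2)); 
im=get_image("wrist"); W=cloud(im);f=im["frame"]; z=W[...,2]
sub=np.zeros(z.shape,bool); sub[135:230,305:400]=1
P=W[(z>.062)&(z<.08)&sub]; print(state()["time"],cv2.minAreaRect(P[:,:2].astype(np.float32)*1000))
cv2.imwrite("pics/k2.png",cv2.resize(cv2.convertScaleAbs(f[130:235,300:410],alpha=1.3),None,fx=4,fy=4,interpolation=cv2.INTER_CUBIC))
find_caps(W,f)
E
```

```text
7.5333 0.01583442745809588 29.997765719890594 [-2.95182241 -1.19724799  0.50430423] [-4.60518337e-01  3.40012996e-01  1.25631910e+00 -6.42813544e-04
  1.54589711e+00 -1.02742459e+00] [ 0.62407166 -0.27188943  0.05599633]
0.015483397944164572 0.864505506345546 [ 0.62567026 -0.27261007  0.05603313] [ 4.80297725 -3.36144724 -3.19430155]
12.6167 ((623.9613037109375, -271.52947998046875), (51.32815933227539, 16.78053092956543), 12.999343872070312)
[399.  49.] 290 xy 752 -118 size 58 26 yaw 1.75 z 42.0
[353. 181.] 3390 xy 629 -270 size 110 99 yaw 0.24 z 34.0
[217. 165.] 926 xy 447 -165 size 63 30 yaw 1.13 z 43.2
[247. 213.] 856 xy 458 -249 size 65 30 yaw 1.27 z 43.1
[265. 258.] 820 xy 454 -329 size 64 31 yaw 0.09 z 43.1
[342. 277.] 767 xy 556 -408 size 65 31 yaw 1.31 z 43.2
[280. 295.] 67 xy 454 -400 size 34 5 yaw 2.56 z 35.2
```

View pics/k2.png

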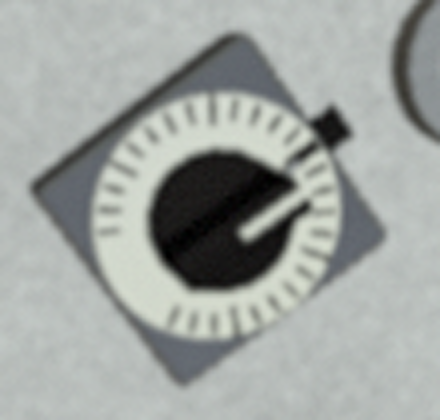

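```bash
cat > knob.py <<'E'
from caps import *
def look():
    a=np.arctan2(-.2716,.6245); r=np.hypot(.2716,.6245)-.085
    move_to([r*np.cos(a),r*np.sin(a),.24],down(a+np.pi/2)); hold(.3)
    im=get_image("wrist"); W=cloud(im); f=im["frame"]; z=W[...,2]; v=f.max(2)
    R=np.hypot(W[...,0]-.6245,W[...,1]+.2716)
    print("campos",np.linalg.inv(im["view"])[:3,3],np.argwhere((R<.01)).mean(0))
    P=W[(z>.066)&(z<.08)&(R<.035)][:,:2]; c=P.mean(0); e=np.linalg.eigh(np.cov((P-c).T))[1][:,1]
    r1=cv2.minAreaRect(P.astype(np.float32)*1000)
    if e[0]<0:e=-e
    print("bar",len(P),c,"PCA",np.arctan2(e[1],e[0]),"rect",r1)
    D=W[(z>.038)&(z<.05)&(R<.032)][:,:2]; print("disc",cv2.minEnclosingCircle(D.astype(np.float32)*1000))
    m=(z>.024)&(z<.037)&(v<70)&(R>.048)&(R<.075); T=W[m][:,:2]; 
    # housing: trim the tab by opening
    h=((z>.026)&(z<.037)&(R<.075)|(R<.046)).astype(np.uint8); h=cv2.morphologyEx(h,cv2.MORPH_OPEN,np.ones((45,45)))
    H=cv2.minAreaRect(W[(h>0)&(z<.037)][:,:2].astype(np.float32)*1000); print("housing",H)
    # directions from the housing centre at one height
    hc=np.array(H[0])/1000; t=T.mean(0)-hc; print("tab",len(T),np.arctan2(t[1],t[0]))
    return im,W
E
python3 - <<'E'
from knob import *
im,W=look(); cv2.imwrite("pics/k3.png",cv2.convertScaleAbs(im["frame"],alpha=1.3)); np.savez("k3.npz",W=W,f=im["frame"]); print(state()["time"])
E
```

```text
campos [ 0.57305671 -0.1763958   0.39764441] [197.49137931 354.6637931 ]
bar 810 [ 0.62437423 -0.27062088] PCA 0.24016025503932723 rect ((624.64208984375, -271.43646240234375), (52.415409088134766, 16.220016479492188), 14.150139808654785)
disc ((626.94873046875, -271.1791076660156), 29.37278175354004)
housing ((0.0, 0.0), (0.0, 0.0), 0.0)
tab 251 -0.3576294273138262
13.5333
```

View pics/k3.png

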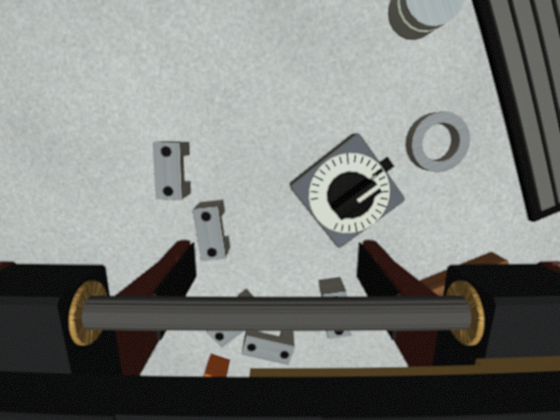

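```bash
python3 - <<'E'
import numpy as np,cv2
d=np.load("k3.npz"); W,f=d["W"],d["f"]; z=W[...,2]; v=f.max(2)
R=np.hypot(W[...,0]-.6245,W[...,1]+.2716)
P=W[(z>.024)&(z<.037)&(R<.068)][:,:2]; print(cv2.minAreaRect(P.astype(np.float32)*1000))
for lo,hi in [(.047,.06),(.05,.062),(.052,.065)]:
    T=W[(z>.02)&(z<.037)&(v<50)&(R>lo)&(R<hi)&(W[...,0]>.65)][:,:2]; t=T.mean(0)-[.6245,-.2716]; print(len(T),T.mean(0),np.arctan2(t[1],t[0]))
# side edges of the housing
zz=np.array([.247+x for x in np.arange(-.1,.1,.005)])
for a in zz:
    u=np.array([np.cos(a),np.sin(a)]);n=np.array([-u[1],u[0]]); q=(P-[.6245,-.2716]); print(round(a,3),round(np.ptp(q@n)*1000,2),end=' ')
E
```

```text
((629.7279052734375, -270.5604248046875), (109.73770904541016, 100.87078857421875), 14.144017219543457)
93 [ 0.67653595 -0.25768981] 0.26121117593301424
84 [ 0.67703304 -0.2576595 ] 0.2593880658630536
66 [ 0.67726119 -0.25605089] 0.28659406943738935
0.147 107.5 0.152 107.13 0.157 106.76 0.162 106.4 0.167 106.03 0.172 105.68 0.177 105.35 0.182 105.03 0.187 104.7 0.192 104.37 0.197 104.04 0.202 103.7 0.207 103.36 0.212 103.02 0.217 102.68 0.222 102.33 0.227 101.99 0.232 101.63 0.237 101.28 0.242 100.93 0.247 100.87 0.252 100.8 0.257 100.74 0.262 100.67 0.267 100.61 0.272 100.58 0.277 100.55 0.282 100.57 0.287 100.72 0.292 101.06 0.297 101.42 0.302 101.78 0.307 102.14 0.312 102.49 0.317 102.84 0.322 103.2 0.327 103.56 0.332 103.94 0.337 104.32 0.342 104.7
```

```bash
cat > fit.py <<'E'
from h import *
def edge_angle(P,a,L,nb=14):
    """mean direction of the two long edges (direction ~a) of a planar blob within |s|<L of its middle"""
    c=np.median(P,0); u=np.array([np.cos(a),np.sin(a)]); n=np.array([-u[1],u[0]]); s=(P-c)@u; t=(P-c)@n
    b=np.linspace(-L,L,nb+1); out=[]
    for g in (lambda x:np.percentile(x,97),lambda x:np.percentile(x,3)):
        X=[(b[i]+b[i+1])/2 for i in range(nb)]; Y=[g(t[(s>=b[i])&(s<b[i+1])]) for i in range(nb)]
        out.append(a+np.arctan(np.polyfit(X,Y,1)[0]))
    return np.round(out,3)
E
python3 - <<'E'
from fit import *
for fn in ["k3.npz","w1.npz"]:
    d=np.load(fn); W,f=d["W"],d["f"]; z=W[...,2]
    R=np.hypot(W[...,0]-.6245,W[...,1]+.2716)
    H=W[(z>.024)&(R<.068)][:,:2]
    H=W[(z>.020)&(R<.068)][:,:2]
    print(fn,"x-edges",edge_angle(H,.255,.042),"y-edges",edge_angle(H,.255+np.pi/2,.042,)-np.pi/2)
    B=W[(z>.066)&(z<.08)&(R<.035)][:,:2]; print("bar",edge_angle(B,.25 if fn[0]=="k" else 2.14,.022,8))
E
```

```text
Traceback (most recent call last):
  File "fit.py", line 7, in edge_angle
    X=[(b[i]+b[i+1])/2 for i in range(nb)]; Y=[g(t[(s>=b[i])&(s<b[i+1])]) for i in range(nb)]
                                               ~^^^^^^^^^^^^^^^^^^^^^^^^^
  File "fit.py", line 6, in <lambda>
    for g in (lambda x:np.percentile(x,97),lambda x:np.percentile(x,3)):
                       ~~~~~~~~~~~~~^^^^^^
IndexError: index -1 is out of bounds for axis 0 with size 0
```

```bash
sed -i 's/c=np.median(P,0)/c=P.min(0)\/2+P.max(0)\/2/' fit.py; python3 - <<'E'
from fit import *
for fn in ["k3.npz","w1.npz"]:
    d=np.load(fn); W,f=d["W"],d["f"]; z=W[...,2]
    R=np.hypot(W[...,0]-.6245,W[...,1]+.2716)
    H=W[(z>.020)&(R<.068)][:,:2]
    print(fn,"x-edges",edge_angle(H,.255,.035),"y-edges",edge_angle(H,.255+np.pi/2,.035,)-np.pi/2)
    B=W[(z>.066)&(z<.08)&(R<.035)][:,:2]; print("bar",edge_angle(B,.25 if fn[0]=="k" else 2.14,.022,8))
E
```

```text
k3.npz x-edges [ 0.092 -0.452] y-edges [0.04320367 0.50920367]
bar [0.244 0.244]
w1.npz x-edges [-0.043  0.127] y-edges [0.21720367 0.28220367]
bar [2.137 2.135]
```

```bash
python3 - <<'E'
from fit import *
for fn in ["k3.npz","w1.npz"]:
    d=np.load(fn); W,f=d["W"],d["f"]; z=W[...,2]
    q=W[...,:2]-[.6245,-.2716]; c,s=np.cos(.255),np.sin(.255)
    U=q[...,0]*c+q[...,1]*s; V=-q[...,0]*s+q[...,1]*c
    m=(z>.024)&(z<.05)
    for nm,A,B in [("V",U,V),("U",V,U)]:
      for sg in (1,-1):
        X=[];Y=[]
        for b in np.arange(-.036,.036,.004):
            if nm=="U" and sg==1 and abs(b+.002)<.014: continue
            k=m&(A>=b)&(A<b+.004)&(sg*B>.035)&(sg*B<.07); X.append(b);Y.append(np.sort(sg*B[k])[-3:].mean()*sg)
        p=np.polyfit(X,Y,1); r=np.std(np.polyval(p,X)-Y); print(fn,nm,sg,"angle",round(.255+np.arctan(p[0])*(1 if nm=="V" else -1),3),"off",round(p[1]*1000,1),"res mm",round(r*1000,2))
E
```

```text
k3.npz V 1 angle 0.261 off 49.3 res mm 0.33
k3.npz V -1 angle 0.259 off -48.3 res mm 0.46
k3.npz U 1 angle 0.262 off 49.0 res mm 0.18
k3.npz U -1 angle 0.255 off -48.6 res mm 0.42
w1.npz V 1 angle 0.242 off 49.2 res mm 0.34
w1.npz V -1 angle 0.254 off -47.9 res mm 0.66
w1.npz U 1 angle 0.263 off 48.4 res mm 0.48
w1.npz U -1 angle 0.238 off -48.5 res mm 0.37
```

```bash
cat > pp.py <<'E'
from caps import *
TM=np.array([.5537,.1391]); TY=np.deg2rad(175.34)
tx=np.array([np.cos(TY),np.sin(TY)]); ty=np.array([-tx[1],tx[0]])
def best(xy,yaw):
    """yaw (mod pi) with the last joint nearest to zero"""
    m=np.arctan2(xy[1],xy[0])+np.pi/2
    return m+(yaw-m+np.pi/2)%np.pi-np.pi/2
def pick(c):
    x,y,yaw=c[:3]; o=down(best((x,y),yaw))
    move_to([x,y,.14],o); move_l([x,y,.021],.15); close(); s=state()
    if s["finger_gap"]<.02 or s["finger_gap"]>.05: gripper_open(); move_l([x,y,.2],.2); print("missed",s["finger_gap"]); return False
    move_l([x,y,.25],.2); s=state(); print("picked",round(s["time"],1),s["finger_gap"],s["finger_force"],s["ft_force"]); return s["finger_gap"]>.02
def place(sx,sy):
    p=TM+sx*tx+sy*ty; o=down(best(p,TY)); P=lambda z:[p[0],p[1],z]
    move_to(P(.25),o); move_l(P(.165),.2); s=state(); f0=s["ft_force"][2]; ok=s["finger_gap"]>.02
    if not ok: print("lost it",s["finger_gap"]); move_l(P(.25),.2); gripper_open(); return False
    z=.165
    while z>.1415:
        z-=.004; move_l(P(z),.06)
        if abs(state()["ft_force"][2]-f0)>5: break
    gripper_open(); move_l(P(.25),.2); print("placed at z",round(z,4),round(state()["time"],1)); return True
def top():
    im=get_image("top"); W=cloud(im); return [c for c in find_caps(W,im["frame"],False) if c[1]<-.1 and c[0]>.3 and c[3]>150], im, W
E
python3 - <<'E'
from pp import *
caps,im,W=top(); caps=[c for c in caps if not np.hypot(c[0]-.6245,c[1]+.27)<.09]; print(np.round(caps,3))
if len(caps)>=3:
    c=max(caps,key=lambda c:c[1]); 
    if pick(c): place(-72,17) if 0 else place(-.072,.017)
im=get_image("top"); W=cloud(im); np.savez("t2.npz",W=W,f=im["frame"]); find_caps(W,im["frame"])
cv2.imwrite("pics/t2.png",cv2.convertScaleAbs(im["frame"],alpha=1.8))
E
```

```text
[[ 4.550e-01 -4.230e-01  2.479e+00  3.410e+02]
 [ 4.570e-01 -2.520e-01  1.264e+00  3.210e+02]
 [ 4.460e-01 -1.760e-01  1.131e+00  1.830e+02]
 [ 4.210e-01 -3.740e-01  2.980e-01  1.810e+02]]
picked 17.4 0.030024435396173627 29.97250758111477 [-0.04246964 -0.24039814 -2.09405466]
placed at z 0.141 22.5
[245. 110.] 75 xy 823 12 size 117 43 yaw 2.02 z 35.2
[354. 181.] 985 xy 625 -275 size 99 98 yaw 0.25 z 33.5
[104. 183.] 171 xy 634 380 size 117 27 yaw 2.84 z 40.7
[ 45. 259.] 664 xy 448 535 size 358 13 yaw 3.14 z 40.8
[409. 205.] 333 xy 556 -411 size 66 32 yaw 1.3 z 41.6
[416. 245.] 339 xy 455 -423 size 65 32 yaw 2.46 z 41.8
[349. 246.] 320 xy 457 -252 size 64 30 yaw 1.26 z 41.8
[397. 256.] 346 xy 428 -372 size 65 31 yaw 0.29 z 41.6
[253. 412.] 223 xy 56 -1 size 113 32 yaw 1.57 z 39.2
```

View pics/t2.png

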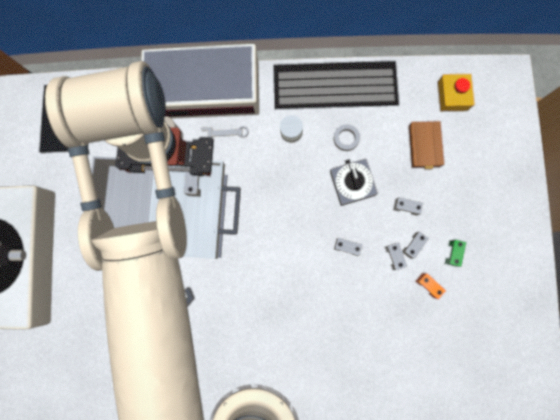

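```bash
cat > run.py <<'E'
from pp import *
import sys
def cycle(want,slot):
    caps,im,W=top(); caps=[c for c in caps if np.hypot(c[0]-.6245,c[1]+.27)>.09]
    c=min(caps,key=lambda c:np.hypot(c[0]-want[0],c[1]-want[1])); print(len(caps),np.round(c,3))
    return pick(c) and place(*slot)
E
python3 - <<'E'
from run import *
if cycle((.457,-.252),(0,.017)) and cycle((.556,-.411),(.072,.017)): 
    caps,_,_=top(); print(np.round(caps,3))
    im=get_image("top"); cv2.imwrite("pics/t3.png",cv2.convertScaleAbs(im["frame"],alpha=1.8))
E
```

```text
4 [ 4.560e-01 -2.520e-01  1.274e+00  3.220e+02]
picked 27.3 0.029402831191616633 29.962882697582245 [ 0.05014024 -0.01648759 -2.87227561]
placed at z 0.161 31.1
3 [  0.556  -0.41    1.309 335.   ]
picked 36.3 0.02927530743247143 29.999593198299408 [ 0.05450651  0.95069389 -2.05415683]
placed at z 0.161 40.7
[[ 4.550e-01 -4.230e-01  2.461e+00  3.370e+02]
 [ 4.280e-01 -3.720e-01  3.160e-01  3.460e+02]]
```

View pics/t3.png

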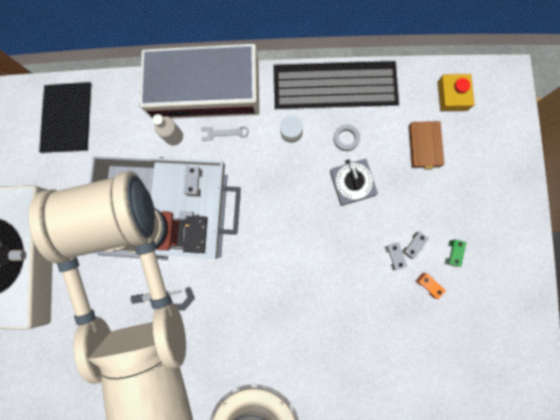

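```bash
sed -i 's/s=state(); f0=s\["ft_force"\]\[2\]; ok/hold(.2); s=state(); f0=s["ft_force"][2]; ok/; s/-f0)>5/-f0)>9/' pp.py; python3 - <<'E'
from run import *
caps,_,_=top(); c=min(caps,key=lambda c:np.hypot(c[0]-.455,c[1]+.423))
print(c,pick(c)); im=get_image("top"); W=cloud(im); f=im["frame"]; np.savez("t4.npz",W=W,f=f)
cv2.imwrite("pics/t4.png",cv2.resize(cv2.convertScaleAbs(f[145:270,75:250],alpha=1.8),None,fx=4,fy=4,interpolation=cv2.INTER_CUBIC))
z=W[...,2]; m=(z>.132)&(z<.175); m[:,:150]=0;m[:,222:]=0; q=W[...,:2]-TM; U=q@tx;V=q@ty; m&=(abs(U)<.102)&(V<.07)
n,l,st,cc=cv2.connectedComponentsWithStats(m.astype(np.uint8))
for i in range(1,n):
    if st[i,4]>30: print(cc[i],st[i,4],[np.round(v,3) for v in cv2.minAreaRect(np.stack([U[l==i],V[l==i]],1).astype(np.float32)*1000)],np.median(z[l==i]))
E
```

```text
picked 46.3 0.030056890499413756 29.999444782733917 [-0.35947294 -0.61433985 -2.76957796]
(0.45515194702148437, -0.4230350341796875, np.float64(2.473359729718163), np.int32(340)) True
[191.67792793 180.20720721] 444 [array([-61.84 ,  17.925]), array([64.77 , 31.532]), np.float64(0.754)] 0.1602420203880443
[193.13294798 231.46242775] 173 [array([55.507, 28.811]), array([82.915,  9.579]), np.float64(0.086)] 0.1376934286169612
```

View pics/t4.png

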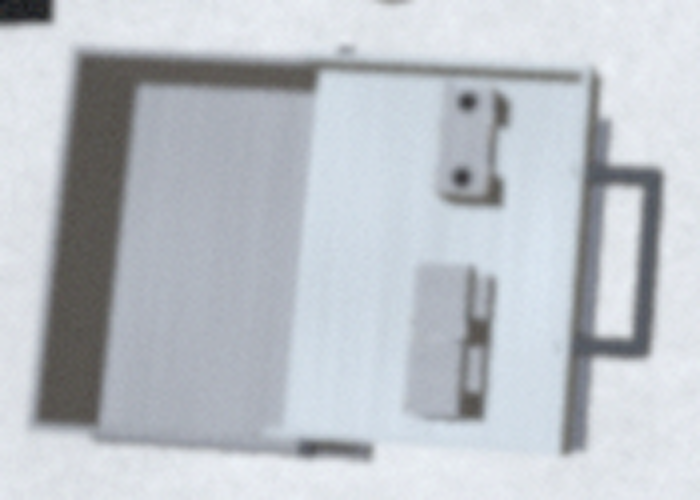

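```bash
python3 - <<'E'
from pp import *
d=np.load("t4.npz"); W=d["W"]; z=W[...,2]; q=W[...,:2]-TM; U=q@tx; V=q@ty
for v in range(208,253,5):
    print(v,[(int(1000*U[v,u]),int(1000*V[v,u]),int(z[v,u]*1000)) for u in range(172,202,3)])
E
```

```text
208 [(1, -31, 119), (1, -24, 119), (0, -18, 116), (0, -10, 118), (0, -3, 116), (0, 4, 118), (0, 11, 117), (-1, 18, 118), (-1, 25, 117), (-1, 32, 116)]
213 [(13, -30, 119), (13, -23, 117), (19, 2, 182), (19, 10, 185), (18, 16, 183), (18, 22, 181), (18, 29, 184), (16, 32, 169), (10, 27, 121), (10, 34, 121)]
218 [(25, -29, 120), (24, -23, 113), (30, 2, 179), (29, 9, 180), (29, 17, 183), (29, 22, 179), (28, 29, 180), (24, 25, 136), (23, 32, 135), (21, 34, 117)]
223 [(37, -28, 118), (36, -21, 116), (41, 3, 179), (41, 11, 184), (40, 18, 183), (40, 23, 179), (40, 31, 183), (35, 25, 133), (35, 33, 136), (33, 35, 115)]
228 [(49, -27, 117), (48, -19, 120), (52, 4, 180), (52, 12, 184), (51, 18, 181), (51, 25, 181), (50, 31, 180), (49, 32, 158), (46, 33, 132), (45, 37, 119)]
233 [(60, -26, 117), (60, -17, 123), (63, 7, 184), (63, 12, 181), (62, 19, 182), (62, 27, 184), (61, 32, 178), (58, 27, 134), (58, 32, 124), (57, 38, 119)]
238 [(72, -25, 119), (72, -18, 118), (74, 8, 187), (74, 14, 184), (73, 21, 185), (73, 27, 183), (72, 32, 175), (70, 28, 134), (69, 32, 121), (68, 38, 116)]
243 [(84, -24, 118), (83, -17, 117), (85, 9, 185), (85, 14, 182), (84, 22, 184), (84, 28, 182), (83, 32, 173), (82, 32, 144), (81, 32, 118), (80, 39, 118)]
248 [(96, -23, 119), (95, -16, 117), (96, 8, 180), (95, 15, 182), (95, 22, 182), (95, 29, 182), (94, 32, 167), (93, 33, 145), (92, 34, 121), (92, 41, 119)]
```

```bash
sed -i 's/def place(sx,sy):/def place(sx,sy,rot=0):/; s/o=down(best(p,TY)); P/o=down(best(p,TY+rot)); P/; s/        if abs(state/        s=state(); print(round(z,3),round(s["ft_force"][2]-f0,1),end=" ")\n        if abs(state/' pp.py; python3 - <<'E'
from run import *
print(place(-.045,-.047,np.pi/2)); caps,_,_=top(); print(np.round(caps,3))
if caps:
    c=min(caps,key=lambda c:np.hypot(c[0]-.428,c[1]+.372)); pick(c)
    im=get_image("top"); W=cloud(im); f=im["frame"]; np.savez("t5.npz",W=W,f=f)
    im=get_image("side"); cv2.imwrite("pics/s5.png",cv2.convertScaleAbs(im["frame"],alpha=1.5))
    z=W[...,2]; q=W[...,:2]-TM; U=q@tx; V=q@ty
    m=(z>.128)&(z<.2)&(abs(U)<.1)&(V<.07)&(V>-.095)
    n,l,st,cc=cv2.connectedComponentsWithStats(m.astype(np.uint8))
    for i in range(1,n):
        if st[i,4]>30: print(cc[i],st[i,4],[np.round(v) for v in cv2.minAreaRect(np.stack([U[l==i],V[l==i]],1).astype(np.float32)*1000)],np.median(z[l==i]))
E
```

```text
0.161 -0.4 0.157 -1.4 0.153 -0.7 0.149 -1.5 0.145 -0.5 0.141 -1.6 placed at z 0.141 52.6
True
[[ 4.28e-01 -3.72e-01  2.76e-01  3.46e+02]]
picked 57.9 0.029669319463949045 29.95423525571823 [ 0.4954247   1.0386836  -2.47801703]
[191.73085339 180.44420131] 457 [array([-62.,  18.]), array([65., 31.]), np.float64(1.0)] 0.1602997069499016
[164.5483871  186.25806452] 434 [array([-45., -45.]), array([64., 31.]), np.float64(90.0)] 0.16009407282654098
[186.32137931 229.94206897] 725 [array([56., 19.]), array([84., 32.]), np.float64(2.0)] 0.1815337611775203
```

View pics/s5.png

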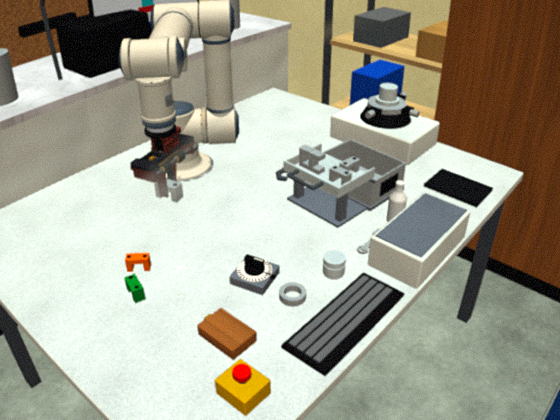

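```bash
cat > handle.py <<'E'
from pp import *
from scipy.spatial.transform import Rotation as R
def ori(al,flip):
    """tool tilted by al about the tray x: approach = -sin(al)*ty - cos(al)*z"""
    a=np.append(-np.sin(al)*ty,-np.cos(al)); x=np.append(tx,0)*flip; y=np.cross(a,x)
    q=R.from_matrix(np.stack([x,y,a],1)).as_quat(); return np.array([q[3],q[0],q[1],q[2]]),a
def bar(th,L=.200,H=.024):
    V=-.078+L*np.cos(th)-H*np.sin(th); return np.append(TM+ty*V,.115+L*np.sin(th)+H*np.cos(th))
def tcp(th,al,flip,back=0): 
    q,a=ori(al,flip); return bar(th)+a*(.011-back),q
E
python3 - <<'E'
from handle import *
print(place(.047,-.054,np.pi/2))
d=np.load("t5.npz"); W=d["W"]; z=W[...,2]; q=W[...,:2]-TM; U=q@tx; V=q@ty
for u0 in (-.03,-.01,.01,.03):
    m=(abs(U-u0)<.008)&(V>.095)&(V<.15)&(z>.125); print(u0,m.sum(),np.percentile(V[m],[3,50,97]),np.percentile(z[m],[50,90]))
m=(abs(V-.118)<.012)&(z>.125)&(abs(U)<.08); print("U range",np.percentile(U[m],[1,99]))
move_l([.5,.05,.30],.3) if 0 else None
for al in np.deg2rad([30,40,45,50]):
    for fl in (1,-1):
        r=[]
        for th,b in [(0,.12),(0,0),(.4,0),(.8,0),(1.15,0)]:
            p,o=tcp(th,al,fl,b); k=inverse_kinematics(p,o); r.append(None if k is None else np.round(k,2).tolist())
        print(round(al,2),fl,r)
E
```

```text
0.161 -0.2 0.157 0.6 0.153 -0.1 0.149 -0.8 0.145 -0.4 0.141 0.4 placed at z 0.141 64.1
True
-0.03 37 [0.12024533 0.12737168 0.13152448] [0.14321125 0.14597942]
-0.01 36 [0.12110208 0.126537   0.13137404] [0.1434828 0.146059 ]
0.01 36 [0.12056044 0.12624986 0.13065436] [0.14352052 0.14659991]
0.03 38 [0.11993641 0.12640804 0.13121598] [0.14344008 0.14577905]
U range [-0.05431512  0.0565127 ]
0.52 1 [[-0.44, -0.01, 1.41, 0.52, 1.89, -1.8], [-0.33, -0.02, 1.61, 0.51, 1.68, -1.8], [-0.29, -0.06, 1.5, 0.52, 1.78, -1.69], [-0.19, -0.07, 1.41, 0.54, 1.82, -1.55], [-0.08, -0.06, 1.35, 0.54, 1.81, -1.42]]
0.52 -1 [[-0.44, -0.01, 1.41, 0.52, 1.89, 1.35], [-0.33, -0.02, 1.61, 0.51, 1.68, 1.35], [-0.29, -0.06, 1.5, 0.52, 1.78, 1.45], [-0.19, -0.07, 1.41, 0.54, 1.82, 1.59], [-0.08, -0.06, 1.35, 0.54, 1.81, 1.72]]
0.7 1 [[-0.54, 0.06, 1.42, 0.66, 1.93, -1.87], [-0.41, 0.03, 1.62, 0.66, 1.72, -1.88], [-0.37, -0.03, 1.53, 0.69, 1.8, -1.75], [-0.28, -0.06, 1.46, 0.71, 1.83, -1.61], [-0.16, -0.07, 1.41, 0.72, 1.8, -1.48]]
0.7 -1 [[-0.54, 0.06, 1.42, 0.66, 1.93, 1.27], [-0.41, 0.03, 1.62, 0.66, 1.72, 1
[... 246 characters left out ...]
1.79], [-0.32, -0.05, 1.49, 0.79, 1.83, -1.64], [-0.2, -0.07, 1.45, 0.8, 1.79, -1.52]]
0.79 -1 [[-0.58, 0.09, 1.43, 0.73, 1.95, 1.24], [-0.45, 0.06, 1.62, 0.73, 1.75, 1.23], [-0.41, -0.01, 1.55, 0.76, 1.82, 1.36], [-0.32, -0.05, 1.49, 0.79, 1.83, 1.5], [-0.2, -0.07, 1.45, 0.8, 1.79, 1.62]]
0.87 1 [[-0.62, 0.14, 1.44, 0.8, 1.97, -1.94], [-0.48, 0.09, 1.63, 0.8, 1.77, -1.95], [-0.44, 0.02, 1.56, 0.84, 1.84, -1.81], [-0.35, -0.04, 1.51, 0.87, 1.84, -1.67], [-0.24, -0.07, 1.48, 0.89, 1.79, -1.55]]
0.87 -1 [[-0.62, 0.14, 1.44, 0.8, 1.97, 1.2], [-0.48, 0.09, 1.63, 0.8, 1.77, 1.2], [-0.44, 0.02, 1.56, 0.84, 1.84, 1.33], [-0.35, -0.04, 1.51, 0.87, 1.84, 1.47], [-0.24, -0.07, 1.48, 0.89, 1.79, 1.59]]
```

```bash
sed -i 's/^TM=np.array(\[.5537,.1391\])/TM=np.array([.5534,.1351])/' pp.py; python3 - <<'E'
from handle import *
al=np.deg2rad(50)
im=get_image("wrist")
j6=state()["joint_pos"][5]; fl=1 if j6<0 else -1
p=TM+ty*.23; q0,_=ori(0,fl); move_to([p[0],p[1],.32],q0)
P,q=tcp(0,al,fl,.13); move_to(P,q); s=state(); print(fl,s["time"],s["ee_pos"]-P)
im=get_image("top"); cv2.imwrite("pics/t6.png",cv2.convertScaleAbs(im["frame"],alpha=1.8)); np.savez("t6.npz",W=cloud(im),f=im["frame"])
P,q=tcp(0,al,fl,0); 
f0=state()["ft_force"]
for b in (.06,.03,.015,0):
    move_l(tcp(0,al,fl,b)[0],.08); f=state()["ft_force"]-f0; print(b,np.round(f,1))
    if np.linalg.norm(f)>12: break
else:
    close(); s=state(); print(s["finger_gap"],s["finger_force"],s["ft_force"],s["time"],s["ee_pos"]-P)
im=get_image("side"); cv2.imwrite("pics/s6.png",cv2.resize(cv2.convertScaleAbs(im["frame"][80:260,200:440],alpha=1.5),None,fx=3,fy=3))
E
```

```text
-1 66.0417 [0.0002446  0.00062654 0.00047145]
0.06 [ 1.3 -0.2 -0.2]
0.03 [-0.1 -0.5 -0.3]
0.015 [-0.1 -1.5 -0.4]
0 [ 0.3  0.4 -0.2]
0.0109143235062891 29.998527467250824 [-0.46119408  5.31328572  4.50085546] 69.475 [8.60709751e-05 7.63009105e-04 9.58276732e-04]
```

View pics/s6.png

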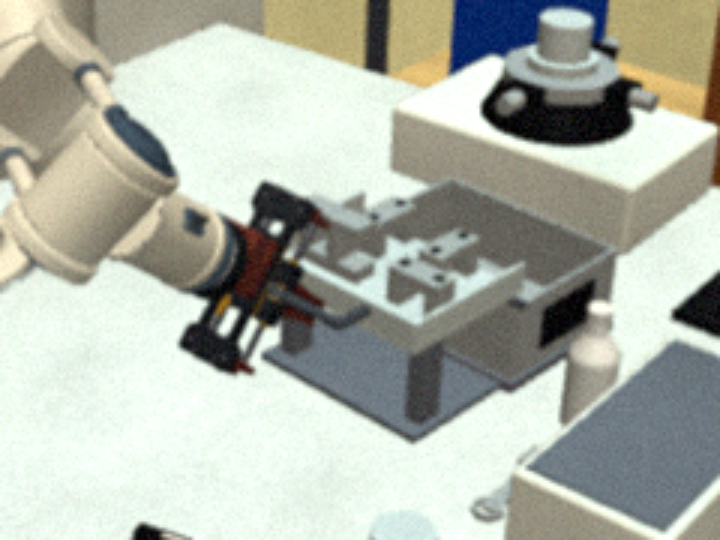

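```bash
cat > arc.py <<'E'
from handle import *
al=np.deg2rad(50); fl=-1
def arc(a,b,n=10,v=.1):
    for th in np.linspace(a,b,n+1)[1:]:
        move_l(tcp(th,al,fl)[0],v); s=state(); print(round(th,2),np.round(s["ft_force"],1),round(s["finger_gap"],4),end="; ")
        if s["finger_gap"]<.006 or np.linalg.norm(s["ft_force"])>60: print("STOP"); return th
    return b
def traylook(n):
    im=get_image("top"); W=cloud(im); np.savez(n+".npz",W=W,f=im["frame"])
    return im,W
E
python3 - <<'E'
from arc import *
arc(0,1.15,11); hold(2.0); print(state()["time"],state()["ee_pos"]-tcp(1.15,al,fl)[0])
im=get_image("side"); cv2.imwrite("pics/s7.png",cv2.resize(cv2.convertScaleAbs(im["frame"][60:260,200:440],alpha=1.5),None,fx=3,fy=3))
im=get_image("top"); cv2.imwrite("pics/t7.png",cv2.convertScaleAbs(im["frame"],alpha=1.8)); np.savez("t7.npz",W=cloud(im),f=im["frame"])
E
```

```text
0.1 [ 2.7  3.3 -3.9] 0.0113; 0.21 [ 1.8 -2.2 -2. ] 0.0114; 0.31 [-1.3 -8.5 -0.3] 0.0111; 0.42 [-1.7 -7.3  1.1] 0.0112; 0.52 [-1.8 -8.1  4.9] 0.0111; 0.63 [ 0.2 -7.7  6.9] 0.0112; 0.73 [-0.  -5.5  7.5] 0.0112; 0.84 [ 2.  -5.4  8.2] 0.0111; 0.94 [ 4.2 -2.8  6.5] 0.0108; 1.05 [ 4.7 -1.2  5. ] 0.011; 1.15 [ 6.6 -0.9  3.9] 0.0109; 75.4667 [0.00086174 0.00029184 0.00037048]
```

View pics/s7.png

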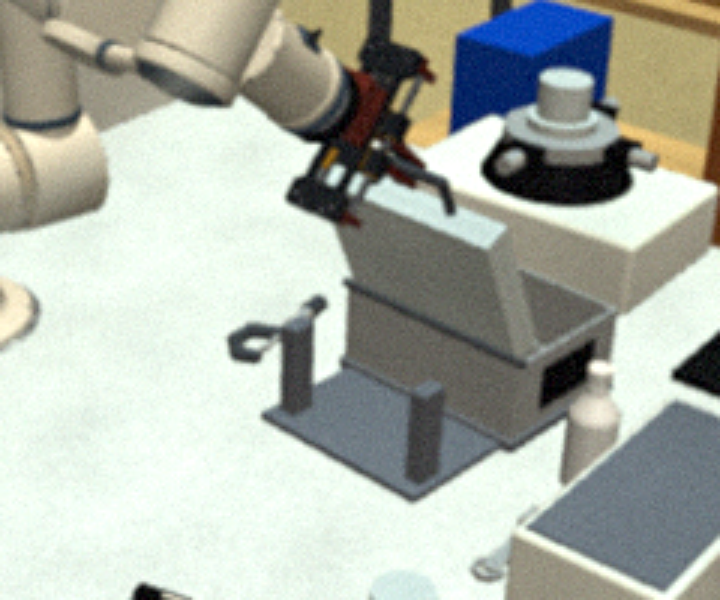

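```bash
python3 - <<'E'
from arc import *
arc(1.15,0,11); hold(.2); s=state(); print(s["ee_pos"]-tcp(0,al,fl)[0],s["ft_force"])
gripper_open(); move_l(tcp(0,al,fl,.14)[0],.15)
p=state()["ee_pos"]; move_to([.42,-.25,.33],down(np.arctan2(-.25,.42)+np.pi/2)); print(state()["time"])
im=get_image("top"); W=cloud(im); f=im["frame"]; np.savez("t8.npz",W=W,f=f); z=W[...,2]
q=W[...,:2]-TM; U=q@tx; V=q@ty
m=(abs(U)<.1)&(V>-.08)&(V<.068)&(z>.06); c=np.linalg.lstsq(np.c_[U[m],V[m],np.ones(m.sum())],z[m],rcond=None)[0]
print("floor fit slope/offset",c,"z pct",np.percentile(z[m],[0.5,50,99.5]))
m=(abs(V-.122)<.012)&(z>.12)&(abs(U)<.04); print("bar",np.median(V[m]),np.median(z[m]))
find_caps(W,f)
cv2.imwrite("pics/t8.png",cv2.convertScaleAbs(f,alpha=1.8))
E
```

```text
1.05 [ 4.  -4.5  2.7] 0.0115; 0.94 [ 3.1 -5.7  4.3] 0.0111; 0.84 [ 1.6 -8.6  4.5] 0.0113; 0.73 [ 1.3 -8.1  4.2] 0.0114; 0.63 [ 0.5 -9.1  3.1] 0.0112; 0.52 [ 0.6 -6.7  1.3] 0.0111; 0.42 [ 0.7 -5.3 -2.1] 0.0115; 0.31 [-0.7 -2.3 -3.3] 0.011; 0.21 [-3.  -1.2 -4.2] 0.0115; 0.1 [-3.3  1.6 -3.4] 0.0113; 0.0 [-4.   2.6  0.9] 0.0109; [-3.23804663e-05  7.08878306e-04  1.15008962e-03] [-4.25421629  3.68452931  1.19310318]
83.1917
floor fit slope/offset [-0.0006141   0.00048382  0.11864631] z pct [0.11438151 0.11865878 0.12293813]
bar 0.12235097162498991 0.1434909304308183
[175. 138.] 65 xy 754 191 size 50 19 yaw 2.34 z 41.6
[292. 136.] 60 xy 749 -118 size 55 19 yaw 1.65 z 42.3
[354. 181.] 1030 xy 629 -273 size 108 99 yaw 0.25 z 33.4
[106. 199.] 442 xy 602 367 size 263 116 yaw 2.52 z 41.7
[147. 198.] 145 xy 594 259 size 93 21 yaw 3.05 z 47.2
[132. 191.] 124 xy 612 291 size 44 30 yaw 1.35 z 36.1
[ 45. 258.] 667 xy 449 536 size 359 14 yaw 0.01 z 41.3
[132. 227.] 120 xy 521 305 size 36 30 yaw 1.54 z 36.0
[245. 411.] 101 xy 63 15 size 60 10 yaw 1.83 z 39.1
```

View pics/t8.png

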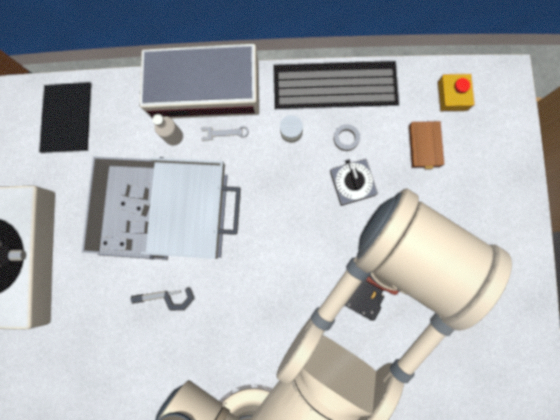

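```bash
python3 - <<'E'
from h import *
a=np.load("top0.npz");
s=state(); p=s["ee_pos"]; move_to([.35,.0,.40],down(np.pi/2)); hold(.3); s=state(); print(s["time"],s["ft_force"],s["finger_gap"])
im=get_image("top"); W=cloud(im); np.savez("t9.npz",W=W,f=im["frame"]); A=a["W"][...,2]; z=W[...,2]
d=(abs(z-A)>.012)|(np.isnan(z)!=np.isnan(A)); d=cv2.morphologyEx(d.astype(np.uint8),cv2.MORPH_OPEN,np.ones((3,3)))
n,l,st,c=cv2.connectedComponentsWithStats(d)
for i in range(1,n):
    if st[i,4]>25: print(np.round(c[i]),st[i,:4],st[i,4],"z before/after",np.round(np.nanmedian(A[l==i]),3),np.round(np.nanmedian(z[l==i]),3))
si=np.load("side0.npz"); im=get_image("side"); W=cloud(im); P=W[np.isfinite(W[...,2])]
T=np.array([.5534,.1351]); ty=np.array([-.081,-.997]); tx=np.array([-.9967,.0813])
# knob bar direction
R=np.hypot(np.load("t9.npz")["W"][...,0]-.6245,np.load("t9.npz")["W"][...,1]+.2716); W9=np.load("t9.npz")["W"]
B=W9[(W9[...,2]>.062)&(R<.035)][:,:2]; print(len(B),cv2.minAreaRect(B.astype(np.float32)*1000))
# hopper interior
q=W9[...,:2]-T; U=q@tx; V=q@ty; m=(abs(U)<.115)&(V<-.08)&(V>-.26); z9=W9[...,2]
k=m&(z9>.03)&(z9<.1); n,l,st,c=cv2.connectedComponentsWithStats(k.astype(np.uint8))
for i in range(1,n):
    if st[i,4]>15: M=l==i; print("hop",st[i,4],"U",np.round(np.percentile(U[M],[2,98]),3),"V",np.round(np.percentile(V[M],[2,98]),3),"z",np.round(np.percentile(z9[M],[10,50,90]),3))
E
```

```text
84.5917 [-0.71304427  0.78543074 -0.85847716] 0.08741412276619129
[354. 171.] [351 168   7   8] 48 z before/after 0.043 0.072
[362. 174.] [359 171   7   7] 42 z before/after 0.072 0.042
[350. 182.] [346 178   8   9] 52 z before/after 0.071 0.045
[358. 185.] [355 181   7   8] 48 z before/after 0.044 0.071
[135. 191.] [119 183  33  16] 359 z before/after 0.019 0.054
[133. 206.] [119 197  28  19] 330 z before/after 0.019 0.061
[408. 205.] [394 197  29  18] 366 z before/after 0.042 0.0
[134. 227.] [120 220  28  14] 325 z before/after 0.019 0.057
[416. 245.] [404 232  24  27] 369 z before/after 0.042 -0.0
[380. 247.] [372 234  16  27] 339 z before/after 0.042 -0.0
[116. 244.] [102 237  29  14] 347 z before/after 0.019 0.061
[348. 246.] [335 238  28  18] 334 z before/after 0.042 -0.0
[315. 251.] [302 242  27  20] 316 z before/after 0.042 -0.0
[157. 348.] [ 56 251 217 169] 22697 z before/after -0.0 0.775
[167. 418.] [160 417  16   3] 36 z before/after 0.0 0.149
146 ((624.506591796875, -274.884765625), (51.7082633972168, 16.685941696166992), 14.385684967041016)
hop 1488 U [-0.115  0.108] V [-0.254 -0.124] z [0.037 0.066 0.093]
hop 760 U [-0.065  0.012] V [-0.193 -0.117] z [0.036 0.059 0.063]
hop 344 U [0.032 0.061] V [-0.183 -0.121] z [0.035 0.056 0.063]
hop 351 U [0.078 0.108] V [-0.226 -0.164] z [0.049 0.061 0.063]
```

```bash
python3 - <<'E'
from h import *
x,y=.46,.37; move_to([x,y,.40],down(np.arctan2(y,x)+np.pi/2)); hold(.3)
im=get_image("wrist"); W=cloud(im); f=im["frame"]; np.savez("w9.npz",W=W,f=f); z=W[...,2]; print(state()["time"],np.linalg.inv(im["view"])[:3,3])
T=np.array([.5534,.1351]); ty=np.array([-.0813,-.9967]); tx=np.array([-.9967,.0813])
q=W[...,:2]-T; U=q@tx; V=q@ty
# height map of the hopper, 8 mm cells, rows V from -250 to -80, cols U
for v in np.arange(-.252,-.076,.008):
    r=''
    for u in np.arange(-.116,.116,.008):
        k=(U>=u)&(U<u+.008)&(V>=v)&(V<v+.008); r+='%3d'%(np.median(z[k])*1000) if k.any() else ' ..'
    print('%4d'%(v*1000),r)
E
```

```text
86.475 [0.41902886 0.42128682 0.55588504]
-252  .. .. .. .. 20 21 21 21 21 21 21 20 21 21 20 21 21 20 21 20 20 21 21451 21 21 21 21500
-244  .. .. .. .. 20 21 21 21 20 21 20 21 21 20 21 20 21 20 20 21 21 20 21 20 20 21 21 20105
-236  .. .. .. 20 21 21 21 20 20 21 20 21 20 21 21 21 21 21 20 21 21 21 21 20 55 52 50 56106
-227  .. .. .. 20 21 21 21 21 21 21 21 21 21 20 21 21 20 20 21 21 20 21 21 21 63 63 63 62106
-219  .. .. 21 20 21 21 21 21 20 20 21 21 21 21 21 21 21 21 20 21 20 21 21 21 63 63 63 62105
-211  20 21 21 21 21 21 20 21 20 21 21 21 21 21 21 21 21 20 21 21 21 21 20 21 62 63 63 62105
-203  20 21 21 21 20 21 20 21 22 34 22 21 21 24 35 20 20 20 21 20 20 20 21 21 62 63 63 62106
-195  43 21 21 21 21 21 63 63 63 63 43 61 62 63 52 21 21 21 22 21 22 24 20 20 63 63 62 62105
-187  49 21 21 21 20 .. 63 63 63 63 60 62 63 63 61 22 20 21 62 63 62 62 21 20 62 63 63 62106
-179  45 21 21 21 21 21 50 37 37 37 37 62 63 62 62 48 20 .. 63 63 63 62 21 21 63 63 63 62106
-171  40 21 20 21 21 21 30 36 37 37 37 62 63 63 62 53 21 .. 36 37 37 36 21 20 63 63 63 61105
-163  34 20 21 21 21 20 21 37 37 37
[... 287 characters left out ...]
2 63 62 63 22 21 63 63 63 62 21 20 21 21 21 20105
-131  21 21 21 20 21 42 47 45 44 37 33 47 49 43 20 21 20 .. 63 63 63 61 21 20 21 21 21 20105
-123  .. 21 21 20 20 51 51 51 51 50 51 51 45 21 21 21 20 .. .. .. .. 21 21 21 21 21 21 21105
-115  .. .. 21 21 .. 51 51 51 51 50 51 51 44 20 21 21 21 21 21 20 21 21 21 21 20 20 21 21106
-107 103 .. .. .. .. .. 48 21 20 .. 50 51 46 21 20 21 20 21 21 21 21 21 20 21 21 20 21 21106
 -99 113121119 .. .. .. 29 21 21 20 50 51 43 21 21 21 22 22 21 21 21 21 21 21 22 21 22 22131
 -91 132122120120120 .. 24 21 22 29 51 52 50 47 49 61 62 64 63 64 62 66 66 65 63 68 64 64113
 -83 138121120120120120 23 28 27 38 51 58 70 59 84 59119120119119119120120120120120120120148
```

```bash
python3 -c "
from bench import *
print(job_done())"
```

```text
the job is handed in; nothing more can be done
None
```

The job is handed in at about 87 s of the 210 s. The tare knob was set first and stands within about 0.02 rad of zero. All five caps are in the weigh hopper, the empty tray is back down level, and the top camera shows no other bench item shifted.

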